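Clamp a re-glued book in the book press

ROBOT

A 6-joint arm with a two-finger parallel gripper is mounted at the origin on a cart in front of the work surface, level with it; the furniture and walls round the work are solid. World frame = base frame: x ahead of the robot, y to its left, z up, the work surface at z = 0. Lengths are in m, angles in rad, forces in N, time in s.
With the tool pointing down it reaches from about 0.35 to 0.975 m from the base axis. Payload 4.9 kg.
Tool frame: the origin (TCP) lies between the finger pads; the fingertips stand 25 mm ahead of it and the grasp point (between the pads) lies 6 mm ahead of it; z points along the fingers, y is the line along which they close (so a half turn about z gives the same grasp; the last joint's range is limited). The gripper opens to 85 mm and grips with 20 to 120 N. Pads are 22 mm wide; open, the fingers measure 114 mm over their backs; the gripper's body (76 mm by 85 mm) begins 54 mm behind the grasp point. The pads swing forward as they close: fully open they stand 13 mm farther back than shut.
Start: joints at [1.164, 0.053, 1.613, -0, 1.476, -0.119], TCP at [0.177, 0.599, 0.225] pointing down, gripper open.
Joint ranges: [-3.01, 3.01], [-1.01, 2.22], [0.06, 2.58], [-1.02, 4.17], [0.09, 2.62], [-3.14, 3.14]. Speed limits (rad/s): [2.57, 2.57, 3.14, 3.14, 3.14, 3.14].

INTERFACE

Orientations are given as a unit quaternion [w, x, y, z].
In Python, from plant import manip gives the robot as it stands.
- The arm moves only by the shell command python3 -m inch 'ROWS'. ROWS is JSON, a list of rows, each a list of 3 entries, a list of its own where there are three numbers: the shift along the tool's x, y, z in m, then the turn, a rotation vector about the tool's x, y, z in rad, then the opening, from 0 (shut) to 1 (fully open). A call has 1 to 8 rows; each row shifts and turns the commanded pose from where the row before left it, along the tool's axes as they then stand; what a row does not reach is not made up. A row lasts 1/10 s, in which the tool goes at most 50 mm and 8.59 degrees, less where a joint would pass 70% of its speed; a pose out of reach is approached as far as the arm can. A call with a gripper value outside its range is refused whole. The fingers move at their own pace and stop on an object; the grip force is fixed at half the most. Time passes only in rows, so rows that do not move let the fingers close. It gives the time, the measured TCP pose, the force, the opening and the grip force at its end, in the units of the state.
- manip.state(): the state, without advancing time (a new reading comes with each control period).
- manip.grab_frame(name): name is "scene" or "top" or "wrist"; returns (picture, depth): 384x512x3 uint8, red, green, blue; 384x512 float32, m along the optical axis (not along the pixel's ray), 0 where there is no reading.
- manip.camera_params(name): a dict with "camera_matrix" (3x3 intrinsics, pixels), "rvec" (rotation vector, rad) and "tvec" (3), from world to camera coordinates, as OpenCV has them. Camera axes: x right, y down, z forward; pixel columns grow to the right and rows downward; lengths in m; the calibration is good to about 2 mm. The wrist camera is an equidistant fisheye: a pixel r from the principal point sees the ray r / f radians off the axis. A picture is of the moment at which its call begins: read the wrist's pose just before it. camera_params takes no time and is no camera call; for the wrist camera it gives the pose at the moment of the call.
- manip.job_done(): hands the job in; it is judged then, once.
Trained networks look in the newest picture that a camera, given by its name, has taken for a name from the list of things; names that differ only in an ending like _2 or _b are one class to them, and where a whole thing is asked for, a point or a joint stands for the part that bears it (a point fixed in the world has none). Each returns a list of dicts, best first, with "score" (0 to 1); they miss things now and then, are a little off and sometimes report something else, mostly with a low value. They report only what shows in the picture. A call takes as long as a camera call. They do not tell look-alikes from the thing itself.
- manip.look_for(camera, label): "point" ([x, y, z] in m, in world coordinates, good to about 4 mm: the middle of the surface that is visible of it).
The state is a dict: "time": time; "joint_pos": joint angles; "joint_vel": joint speeds; "joint_efforts": joint torques, N m; "tool_pos": TCP position; "tool_rot": TCP orientation; "contact_force": force on the tool from outside, world axes, zero at the start; "ft_torque": the same for the moment, N m; "gripper_width": opening from 0.0 (shut) to 1.0 (fully open); "grasp_force": force on a finger pad.
Only numpy, scipy, OpenCV 4.12 (cv2) and the standard library are available. Lean on these libraries where they do the work, as an engineer would, in place of code of your own. Each camera call takes 0.05 s, during which the arm holds its last target. There are 200 camera calls.

TASK

The spine of the small book has just been glued: push the book gently along the bed of the little press until it is fully home against the back stop. Then tighten the press by turning its knob clockwise until you feel the resistance rise sharply as the foot meets the book, add one further quarter turn (not more), and let go, leaving the things round about where they are.

Things in the scene. Friction and masses are not known exactly. Their poses are not given: they have to be found in the camera images.
- press: small wooden book press fixed to the table; origin on the table right below its upright screw axis, z up, x from the open front to the back stop. Base x -120 to +70 mm, y +-75 mm, 12 mm high. Side rails with inner faces at y +-54.5 mm, tops 28 mm high, x -82 to +42 mm. A disc foot 44 mm across hangs on the screw, at first 1 to 6 mm over the book's top; its exact height is not measured
- stop_top (a point): middle of the front face of the back stop, at its top edge, 34 mm above the table and 50 mm behind the screw axis; axes as the press
- bar_top (a point): middle of the press's cross bar, on its upper face, on the screw axis, 92 mm above the table; the bar is 26 mm in x and 164 mm in y; nuts and bush stand up to 6 mm higher on it; axes as the press
- bed: plywood bed board of the press, 143 x 108 mm, fixed; origin on its upper face right below the screw axis, 20 mm above the table, axes as the press; reaches from x -93 to +50 mm
- book: small dark grey hardback book, 150 x 105 x 16 mm (x, y, z), 0.14 kg, loose, flat on the bed between the side rails with about 2 mm play each side; origin at the centre of its underside. At first it sticks out 25 to 45 mm too far at the open front; fully home its far edge touches the back stop and its origin lies at x = -25 mm of the bed
- book_front (a point): middle of the near edge of the book (the face to push), half-way up, 28 mm above the table; axes as the book, x points into the press
- knob_grip (a point): centre of the knob's grip, on the screw axis, 130 mm above the table at knob angle 0: a black T-bar 84 mm long (42 mm to each side), 13 mm thick, 24 mm high, that can be pinched across its thickness or swung round by pushing one arm sideways (a 23 mm round swell in its middle is looks only); x along the bar, y across it, z up
- knob (a joint): turn of the knob in rad; grows clockwise seen from above (tightening); 1 rad lowers knob and foot by 2 mm. Turning freely takes about 0.05 N m; when the foot meets the book this jumps to some 0.2 to 0.3 N m within 10 degrees, then grows slowly. It is friction: a grip held still feels little of it, a one-sided push keeps it. It stays where it is left, under load too, and can be turned far too far
- glue: glue stick standing left of the press, 26 mm across, 88 mm high, origin at the middle of its underside; leave it
- mug: mug, 92 x 127 mm, 93 mm high, origin at the middle of its underside; leave it
Mind the look-alikes: they are no part of the job. There is more than one size of the book; the job needs the larger.

How it is judged:
By the outcome, as a careful person would: the job done as asked, in the order asked, and still so for the second after the job is handed in, with the robot touching nothing.
It also fails if it takes over 67 s, if anything falls off the work surface, if the arm or the gripper's body presses on something with over 40 N, if the wrist force passes 120 N, or if a joint passes its speed limit or range.

## Working session

There is one attempt and no reset: what is moved stays moved. The work goes in short steps, Python scripts to look and compute and a shell command to move; the robot and the scene stay as the last step left them, time stands still between calls to the robot, and variables do not carry over. Pictures are saved under pics/ and viewed, at most 10 in all, crops included, and the job is handed in when it is done.

```bash
mkdir -p pics; cat > h.py <<'E'
import numpy as np, cv2
from scipy.spatial.transform import Rotation as R
from plant import manip
def grab(n,f):
    p,d=manip.grab_frame(n); cv2.imwrite(f,p[:,:,::-1]); return p,d
def px2w(n,d,uv):
    c=manip.camera_params(n); K=np.array(c["camera_matrix"]); Rm=cv2.Rodrigues(np.array(c["rvec"],float))[0]; t=np.array(c["tvec"]).ravel()
    uv=np.atleast_2d(uv); out=[]
    for u,v in uv:
        z=d[int(v),int(u)]; pc=np.linalg.inv(K)@[u,v,1]*z; out.append(Rm.T@(pc-t))
    return np.array(out)
def st():
    s=manip.state(); q=np.array(s["tool_rot"]); r=R.from_quat(q[[1,2,3,0]])
    return s,np.array(s["tool_pos"]),r
E
python3 - <<'E'
from h import *
a,_=grab("scene","pics/s.png"); b,d=grab("top","pics/t.png")
np.save("td.npy",d)
cv2.imwrite("pics/both.png",np.vstack([a,b])[:,:,::-1][:, :])
for c in ("top","scene"):
    for l in ("press","stop_top","bar_top","bed","book","book_front","knob_grip","glue","mug"):
        print(c,l,[(np.round(x["point"],3).tolist(),round(x["score"],2)) for x in manip.look_for(c,l)][:3])
s,p,r=st(); print(p,r.as_matrix().round(3),s["time"])
E
```

```text
top press [([0.587, 0.086, 0.029], 0.8)]
top stop_top [([0.582, 0.081, 0.028], 0.71)]
top bar_top [([0.585, 0.086, 0.029], 0.64), ([0.544, 0.36, 0.085], 0.51)]
top bed [([0.62, 0.096, 0.019], 0.88)]
top book [([0.502, 0.075, 0.035], 0.85), ([0.774, 0.125, 0.011], 0.65)]
top book_front [([0.504, 0.075, 0.039], 0.97), ([0.77, 0.124, 0.012], 0.71)]
top knob_grip [([0.576, 0.076, 0.139], 0.92)]
top glue [([0.546, 0.36, 0.088], 0.72)]
top mug [([0.659, 0.393, 0.04], 0.82)]
scene press [([0.581, 0.034, 0.036], 0.87)]
scene stop_top [([0.571, 0.036, 0.031], 0.95)]
scene bar_top [([0.578, 0.034, 0.034], 0.92)]
scene bed []
scene book [([0.509, 0.064, 0.035], 0.94), ([0.769, 0.118, 0.012], 0.69)]
scene book_front [([0.766, 0.118, 0.015], 0.75), ([0.511, 0.061, 0.039], 0.63)]
scene knob_grip [([0.578, 0.071, 0.135], 0.89)]
scene glue [([0.544, 0.351, 0.056], 0.71), ([0.584, 0.036, 0.033], 0.39)]
scene mug [([0.646, 0.373, 0.062], 0.91)]
[0.17738479 0.59928782 0.22462706] [[-0.959  0.284  0.   ]
 [ 0.284  0.959  0.   ]
 [ 0.     0.    -1.   ]] 1.0
```

View pics/t.png

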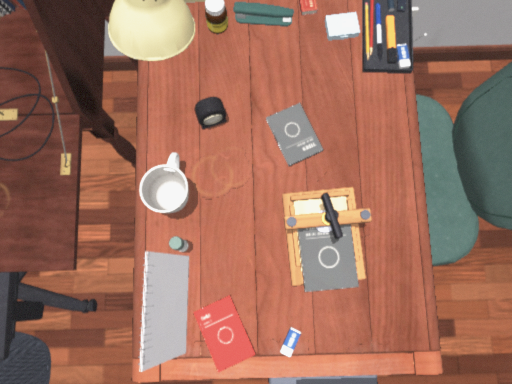

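View pics/s.png

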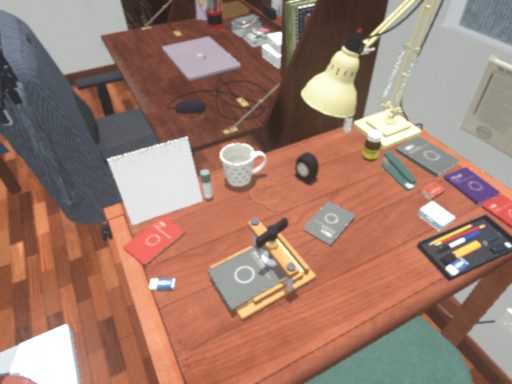

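The top view shows the press with its grey book at about (328,255), the open front facing the robot (image down), the bar at (328,217) and the T-knob at (331,216). The other grey book at (295,133) is a look-alike. Next I fit the poses.

```bash
python3 - <<'E'
from h import *
d=np.load("td.npy"); p=cv2.imread("pics/t.png")
c=manip.camera_params("top");print(np.round(c["camera_matrix"],1).tolist(),np.round(c["tvec"],3).ravel())
uv=np.array([(u,v) for v in range(170,310) for u in range(265,390)])
W=px2w("top",d,uv); col=p[uv[:,1],uv[:,0]].astype(int); 
sat=col.max(1)-col.min(1)
def rect(m,n):
    q=W[m]; r=cv2.minAreaRect((q[:,:2]*1000).astype(np.float32)); 
    print(n,m.sum(),"z",np.median(q[:,2]).round(4),"rect",np.round(r[0],1),np.round(r[1],1),round(r[2],2))
z=W[:,2]
rect((z>.125),"knob")
rect((z>.08)&(z<.102)&(sat>40),"bar")
bk=(z>.028)&(z<.044)&(sat<25)&(W[:,0]<0.565)&(col.max(1)<150)
rect(bk,"book")
rect((z>.005)&(z<.05)&(sat>60),"base+")
for zz in ((.125,.16),(.085,.1)):
    m=(z>zz[0])&(z<zz[1]); q=W[m][:,:2]; cc=q.mean(0); _,_,v=np.linalg.svd(q-cc); print(cc.round(4),np.degrees(np.arctan2(v[0,1],v[0,0])).round(2), np.percentile((q-cc)@v[0],[1,99]))
big=cv2.resize(p[165:305,265:390],None,fx=4.8,fy=4.2,interpolation=cv2.INTER_CUBIC); cv2.imwrite("pics/tc.png",big)
E
```

```text
[[456.6, 0.0, 250.7], [0.0, 456.6, 191.2], [0.0, 0.0, 1.0]] [0.237 0.638 0.841]
knob 520 z 0.1414 rect [528.6 124.1] [ 73.7 194.7] 48.76
bar 907 z 0.0917 rect [582.6  76.5] [ 26.3 164.5] 3.89
book 924 z 0.0362 rect [509.2  71.7] [115.9 103.5] 3.01
base+ 2016 z 0.0134 rect [557.6  74.8] [288.2 150.5] 3.78
[0.5816 0.0777] -164.29 [-0.04094179  0.04003418]
[0.5816 0.0786] 93.87 [-0.08192809  0.07886362]
```

View pics/tc.png

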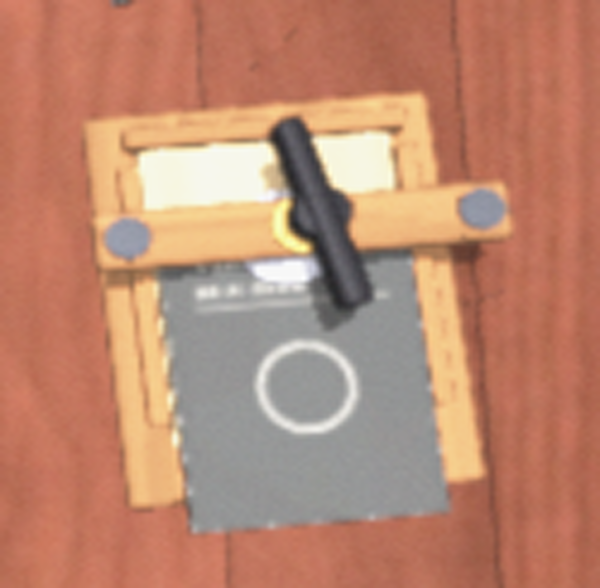

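The crop shows the book's front edge about 30 mm out, with the knob bar about 12° off the press axis. Before moving I check the height of the obstacles on the path.

```bash
python3 - <<'E'
from h import *
d=np.load("td.npy")
uv=np.array([(u,v) for v in range(180,384,2) for u in range(100,300,2)])
W=px2w("top",d,uv); W=W[d[uv[:,1],uv[:,0]]>0]
for a in range(1,7):
    m=(W[:,1]>a*.08)&(W[:,1]<a*.08+.08)
    if m.any(): i=W[m][:,2].argmax(); print(a*.08,W[m][i].round(3))
p=cv2.imread("pics/t.png")
uv=np.array([(u,v) for v in range(240,295) for u in range(312,345)]);W=px2w("top",d,uv)
# front edge: book-level points, press frame
y=np.radians(3.85);c=np.array([.5825,.0775]);q=(W[:,:2]-c)@np.array([[np.cos(y),-np.sin(y)],[np.sin(y),np.cos(y)]])
m=(W[:,2]>.033)&(W[:,2]<.04);print("front x",np.percentile(q[m][:,0],[0,.5,1,2]).round(4))
E
```

```text
0.08 [0.569 0.148 0.1  ]
0.16 [0.348 0.163 0.015]
0.24 [0.359 0.295 0.014]
0.32 [0.513 0.394 0.191]
0.4 [0.348 0.404 0.187]
0.48 [ 0.124  0.536 -0.741]
front x [-0.1325 -0.1321 -0.1317 -0.1308]
```

```bash
python3 -m inch '[[[0,0,-0.045],[0,0,0],0],[[0,0,-0.045],[0,0,0],0],[[-0.03,-0.037,0],[0,0,0],0],[[-0.03,-0.037,0],[0,0,0],0],[[-0.03,-0.037,0],[0,0,0],0],[[-0.03,-0.037,0],[0,0,0],0],[[-0.03,-0.037,0],[0,0,0],0],[[-0.03,-0.037,0],[0,0,0],0]]'
python3 -m inch '[[[-0.03,-0.037,0],[0,0,0],0],[[-0.03,-0.037,0],[0,0,0],0],[[-0.03,-0.037,0],[0,0,0],0],[[-0.03,-0.037,0],[0,0,0],0],[[0,0,0],[0,0,-0.12],0],[[0,0,0],[0,0,-0.12],0],[[0,0,0],[0,0,-0.115],0],[[0,0,0],[0,0,0],0]]'
cat > m.py <<'E'
from h import *
import sys
# usage: m.py pressx pressy z yaw(tool y relative world, deg): tool-frame shift & turn to there
y=np.radians(3.85);tx,ty,tz,yaw=map(float,sys.argv[1:5])
t=np.array([.5825+tx*np.cos(y)-ty*np.sin(y),.0775+tx*np.sin(y)+ty*np.cos(y),tz])
s,p,r=st(); yt=r.as_matrix()[:,1]; tilt=np.degrees(np.arccos(-r.as_matrix()[2,2]))
a=np.degrees(np.arctan2(yt[1],yt[0]))
print("shift tool",r.inv().apply(t-p).round(4),"turn z",np.radians(a-yaw).round(4),"yaw",a.round(2),"tilt",tilt.round(2),"p",p.round(4),"q6",np.round(s["joint_pos"][5],3),"w",round(s["gripper_width"],3),"F",np.round(s["contact_force"],1),"T",np.round(s["ft_torque"],3),"t",s["time"])
E
python3 m.py -0.170 0 0.100 93.85
```

```text
time: 1.8
tool_pos: [0.2872, 0.3336, 0.3148]
tool_rot: [0.0, 0.143, 0.99, 0.0]
contact_force: [1.1, -0.1, 0.6]
gripper_width: -0.004
grasp_force: 0.0
time: 2.6
tool_pos: [0.3601, 0.1591, 0.3147]
tool_rot: [0.0, -0.033, 0.999, 0.0]
contact_force: [-0.8, -0.2, 0.2]
gripper_width: -0.002
grasp_force: 0.0
shift tool [-0.0464 -0.0963  0.2147] turn z -0.0009 yaw 93.8 tilt 0.02 p [0.3601 0.1591 0.3147] q6 -1.411 w -0.002 F [-0.8 -0.2  0.2] T [ 0.016 -0.019  0.018] t 2.6
```

```bash
python3 -m inch '[[[-0.015,-0.032,0.03],[0,0,0],0],[[-0.015,-0.032,0.03],[0,0,0],0],[[-0.016,-0.032,0.03],[0,0,0],0],[[0,0,0.04],[0,0,0],0],[[0,0,0.04],[0,0,0],0],[[0,0,0.04],[0,0,0],0],[[0,0,0],[0,0,0],0]]' >/dev/null
python3 m.py -0.170 0 0.048 93.85
python3 - <<'E'
from h import *
grab("scene","pics/s2.png")
E
```

```text
shift tool [-0.0059 -0.0011  0.0505] turn z -0.0021 yaw 93.73 tilt 0.71 p [0.4076 0.0668 0.0986] q6 -1.654 w -0.001 F [-0.6  0.3 -0.8] T [-0.014  0.045 -0.045] t 3.3
```

View pics/s2.png

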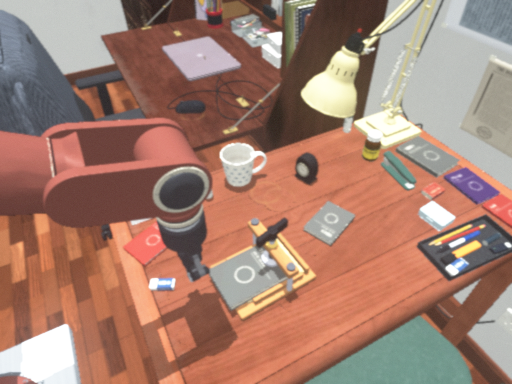

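The gripper is closed and stands in front of the book, at about (195,270) in the picture. I go down and approach.

```bash
python3 -m inch '[[[-0.003,-0.001,0.025],[0,0,0],0],[[-0.003,0,0.0255],[0,0,0],0],[[-0.01,0,0],[0,0,0],0],[[-0.01,0,0],[0,0,0],0],[[-0.004,0,0],[0,0,0],0],[[0,0,0],[0,0,0],0]]' >/dev/null; python3 m.py -0.111 0 0.048 93.85
python3 -m inch '[[[-0.004,0,0],[0,0,0],0],[[-0.004,0,0],[0,0,0],0],[[-0.004,0,0],[0,0,0],0]]' | grep -E "pos|force"
python3 -m inch '[[[-0.004,0,0],[0,0,0],0],[[-0.004,0,0],[0,0,0],0]]' | grep -E "pos|force"
python3 m.py -0.111 0 0.048 93.85
```

```text
shift tool [-0.027   0.0005  0.0086] turn z -0.0 yaw 93.85 tilt 0.22 p [0.4448 0.0677 0.0565] q6 -1.653 w 0.002 F [-0.  -0.5  0.5] T [0.006 0.014 0.048] t 3.95
tool_pos: [0.4547, 0.0685, 0.0543]
contact_force: [0.0, 0.5, 0.4]
grasp_force: 0.0
tool_pos: [0.4626, 0.069, 0.0541]
contact_force: [-0.3, -0.4, 0.1]
grasp_force: 0.0
shift tool [-0.0092  0.0004  0.0061] turn z -0.0 yaw 93.85 tilt 0.01 p [0.4626 0.069  0.0541] q6 -1.649 w 0.001 F [-0.3 -0.4  0.1] T [ 0.021  0.004 -0.053] t 4.45
```

```bash
python3 - <<'E'
from h import *
p,d=grab("top","pics/t2.png"); cv2.imwrite("pics/t2c.png",cv2.resize(p[165:305,265:390,::-1],None,fx=4.8,fy=4.2,interpolation=cv2.INTER_CUBIC))
E
```

```text
(no output)
```

View pics/t2c.png

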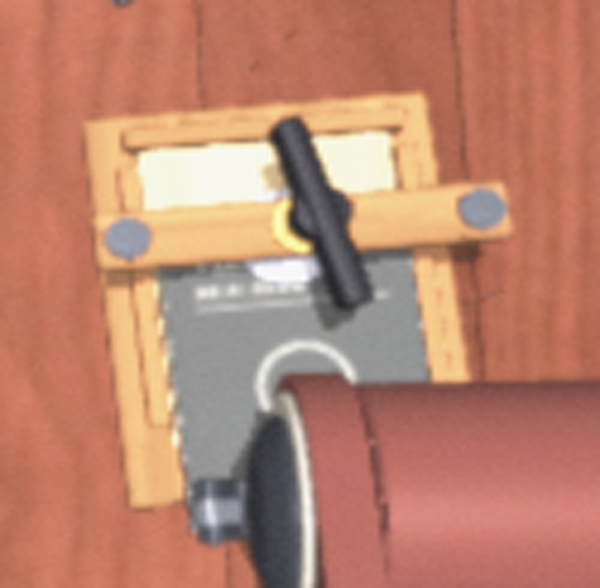

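The book has not moved: its text line is still at row 290. I look through the wrist camera to see where the fingertips are.

```bash
python3 - <<'E'
from h import *
a,_=grab("wrist","pics/w.png"); b,_=grab("scene","pics/s3.png")
c=cv2.resize(b[200:330,130:330],(512,333))
cv2.imwrite("pics/ws.png",np.vstack([cv2.resize(a,(344,258)),cv2.resize(c,(344,224))])[:,:,::-1])
E
python3 m.py -0.111 0 0.048 93.85
```

```text
shift tool [-0.0093  0.0004  0.0061] turn z -0.0 yaw 93.85 tilt 0.02 p [0.4625 0.069  0.0541] q6 -1.649 w -0.002 F [ 0.3 -0.9 -0.9] T [-0.017  0.031  0.001] t 4.6
```

View pics/ws.png

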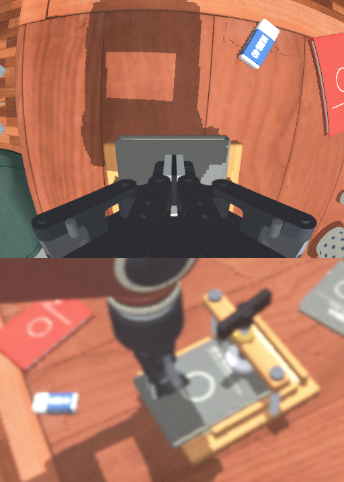

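The wrist view shows the fingertips over the book: its near edge is at row 137 and the tips at about row 155. They are too high. I lift, back off, and measure the true tip height from depth.

```bash
python3 -m inch '[[[0,0,-0.015],[0,0,0],0],[[0.025,0,0],[0,0,0],0],[[0.025,0,0],[0,0,0],0],[[0,0,0],[0,0,0],0],[[0,0,0],[0,0,0],0]]' >/dev/null
python3 m.py -0.165 0 0.048 93.85
python3 - <<'E'
from h import *
s,p,r=st()
for n in ("scene","top"):
    pic,d=manip.grab_frame(n)
    c=manip.camera_params(n)
    if n=="scene": cv2.imwrite("pics/s4.png",cv2.resize(pic[220:320,140:290,::-1],None,fx=4,fy=4))
    uv=np.array([(u,v) for v in range(384) for u in range(512) if d[v,u]>0]); K=np.array(c["camera_matrix"]);Rm=cv2.Rodrigues(np.array(c["rvec"],float))[0];t=np.array(c["tvec"]).ravel()
    X=(np.c_[uv,np.ones(len(uv))]@np.linalg.inv(K).T)*d[uv[:,1],uv[:,0]][:,None]; W=(X-t)@Rm
    m=(np.abs(W[:,0]-p[0])<.03)&(np.abs(W[:,1]-p[1])<.03)&(W[:,2]>.006)&(W[:,2]<.11)
    q=W[m]; print(n,m.sum())
    for z in np.arange(.005,.11,.01):
        k=(q[:,2]>z)&(q[:,2]<z+.01)
        if k.any(): print(round(z,3),k.sum(),q[k].min(0).round(3),q[k].max(0).round(3))
    for dz in (0,.006,.025):
        w=r.apply([0,0,dz])+p; print(dz,cv2.projectPoints(w[None],np.array(c["rvec"],float),np.array(c["tvec"],float),K,None)[0].ravel().round(1))
E
```

```text
shift tool [-0.0055  0.0004  0.0211] turn z -0.0001 yaw 93.85 tilt 0.05 p [0.4124 0.0656 0.0691] q6 -1.659 w 0.003 F [ 0.6 -0.5 -0.2] T [ 0.009 -0.032  0.004] t 5.1
scene 30
0.075 9 [0.4   0.057 0.077] [0.405 0.071 0.085]
0.085 12 [0.4   0.05  0.086] [0.41  0.068 0.095]
0.095 7 [0.4   0.057 0.097] [0.402 0.071 0.104]
0.105 2 [0.402 0.056 0.105] [0.403 0.057 0.109]
0 [199.7 286.4]
0.006 [200.1 288. ]
0.025 [201.3 292.9]
top 0
0 [336.8 310.7]
0.006 [336.2 310.4]
0.025 [334.5 309.7]
```

View pics/s4.png

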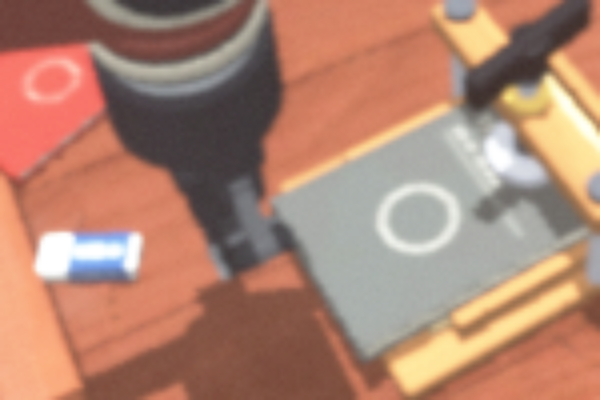

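The gripper stands clear of the book; its lower end in the crop reaches from about (225,275) to (290,240). I measure the finger geometry in the tool frame from wrist depth.

```bash
python3 - <<'E'
from h import *
s,p,r=st(); c=manip.camera_params("wrist"); pic,d=manip.grab_frame("wrist")
cv2.imwrite("pics/w2.png",pic[:,:,::-1]); 
K=np.array(c["camera_matrix"]);Rm=cv2.Rodrigues(np.array(c["rvec"],float))[0];t=np.array(c["tvec"]).ravel()
print("cam in tool",r.inv().apply(-Rm.T@t-p).round(3),"axis",r.inv().apply(Rm[2]).round(3),"imgx",r.inv().apply(Rm[0]).round(2))
v,u=np.mgrid[0:384,0:512]; x=(u-K[0,2])/K[0,0]; y=(v-K[1,2])/K[1,1]; th=np.hypot(x,y); f=np.tan(th)/np.maximum(th,1e-9)
X=np.stack([x*f*d,y*f*d,d],-1).reshape(-1,3); W=(X-t)@Rm; T=r.inv().apply(W-p)
ok=(d.ravel()>0)&(th.ravel()<1.4)
# calibration check : book top
g=ok&(np.abs(W[:,2]-.036)<.012)&(W[:,0]>.44)&(W[:,0]<.5)
print("book z",np.median(W[g][:,2]) if g.any() else None)
m=ok&(np.abs(T[:,0])<.05)&(np.abs(T[:,1])<.06)&(T[:,2]<.04)&(T[:,2]>-.08)
q=T[m];print(m.sum())
for z in np.arange(-.06,.04,.008):
    k=(q[:,2]>=z)&(q[:,2]<z+.008)
    if k.any(): print(z.round(3),k.sum(),q[k][:,:2].min(0).round(3),q[k][:,:2].max(0).round(3))
# TCP & tip pixels
for P in ([0,0,0],[0,0,.006],[0,0,.025],[.011,0,.025],[-.011,0,.025]):
    pc=Rm@(p+r.apply(P))+t; a=np.arctan2(np.hypot(*pc[:2]),pc[2]); e=pc[:2]/np.hypot(*pc[:2]); print(P,(K[0,2]+K[0,0]*a*e[0]).round(1),(K[1,2]+K[1,1]*a*e[1]).round(1))
E
```

```text
cam in tool [ 0.066  0.    -0.149] axis [-0.259  0.001  0.966] imgx [ 0.  1. -0.]
book z 0.03564735826925454
13883
-0.06 2237 [-0.012 -0.035] [0.014 0.037]
-0.052 778 [-0.011 -0.027] [0.014 0.03 ]
-0.044 474 [-0.011 -0.013] [0.012 0.014]
-0.036 444 [ 0.006 -0.013] [0.012 0.014]
-0.028 407 [ 0.006 -0.013] [0.012 0.014]
-0.02 301 [ 0.006 -0.013] [0.012 0.014]
-0.012 16 [ 0.011 -0.006] [0.011 0.006]
0.028 206 [-0.041 -0.041] [-0.035  0.042]
0.036 7 [-0.039 -0.043] [-0.036  0.051]
[0, 0, 0] 257.5 241.7
[0, 0, 0.006] 257.5 237.5
[0, 0, 0.025] 257.6 225.6
[0.011, 0, 0.025] 257.6 208.9
[-0.011, 0, 0.025] 257.6 241.7
```

View pics/w2.png

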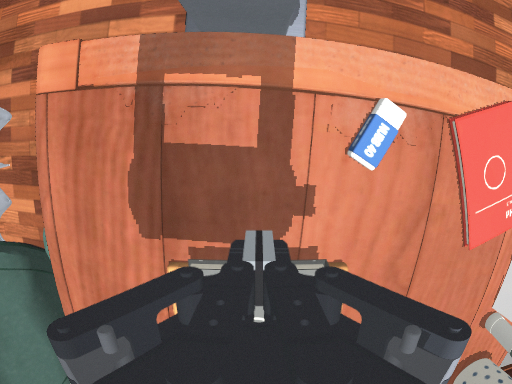

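Wrist depth puts the pad ends about 10 mm behind the reported TCP, not 25 mm ahead; the scene depth agrees (lowest point 0.077 with the TCP at 0.069). So I take tip z ≈ TCP z + 0.009 and go down in stages, watching the force.

```bash
python3 -m inch '[[[0,0,0.018],[0,0,0],0],[[0,0,0.012],[0,0,0],0],[[0,0,0],[0,0,0],0]]' | grep -E "pos|force"
python3 -m inch '[[[0,0,0.01],[0,0,0],0],[[0,0,0],[0,0,0],0]]' | grep -E "pos|force"
python3 -m inch '[[[0,0,0.008],[0,0,0],0],[[0,0,0],[0,0,0],0]]' | grep -E "pos|force"
python3 - <<'E'
from h import *
s,p,r=st(); c=manip.camera_params("wrist"); pic,d=manip.grab_frame("wrist")
K=np.array(c["camera_matrix"]);Rm=cv2.Rodrigues(np.array(c["rvec"],float))[0];t=np.array(c["tvec"]).ravel()
v,u=np.mgrid[0:384,0:512]; x=(u-K[0,2])/K[0,0]; y=(v-K[1,2])/K[1,1]; th=np.hypot(x,y); f=np.tan(th)/np.maximum(th,1e-9)
W=(np.stack([x*f*d,y*f*d,d],-1).reshape(-1,3)-t)@Rm; T=r.inv().apply(W-p).reshape(384,512,3)
for row in range(222,300,4): print(row,T[row,250].round(4),W.reshape(384,512,3)[row,250].round(4))
E
```

```text
tool_pos: [0.4109, 0.0657, 0.037]
contact_force: [-0.4, 0.7, 0.5]
grasp_force: 0.0
tool_pos: [0.4117, 0.0657, 0.028]
contact_force: [0.3, 0.7, -0.0]
grasp_force: 0.0
tool_pos: [0.4118, 0.0657, 0.0203]
contact_force: [-0.0, 0.4, -0.0]
grasp_force: 0.0
222 [ 0.004  -0.0046  0.0205] [ 4.081e-01  6.080e-02 -2.000e-04]
226 [ 0.0014 -0.0047  0.0206] [ 4.107e-01  6.090e-02 -3.000e-04]
230 [-0.0014 -0.0047  0.021 ] [ 0.4135  0.0611 -0.0007]
234 [ 0.0109 -0.0036 -0.0155] [0.4012 0.0613 0.0358]
238 [ 0.0115 -0.0034 -0.022 ] [0.4006 0.0615 0.0423]
242 [ 0.0108 -0.0034 -0.0249] [0.4013 0.0616 0.0451]
246 [ 0.0108 -0.0032 -0.0294] [0.4013 0.0617 0.0497]
250 [ 0.0111 -0.0031 -0.0342] [0.401  0.0618 0.0544]
254 [ 0.0112 -0.003  -0.0383] [0.4009 0.0619 0.0586]
258 [ 0.012  -0.0029 -0.0435] [0.4001 0.062  0.0638]
262 [ 0.0106 -0.0028 -0.0443] [0.4015 0.0621 0.0646]
266 [ 0.0122 -0.0027 -0.0506] [0.3999 0.0622 0.0708]
270 [ 0.0121 -0.0026 -0.0535] [0.4    0.0623 0.0737]
274 [ 0.0121 -0.0025 -0.0564] [0.4    0.0623 0.0767]
278 [ 0.0118 -0.0025 -0.0587] [0.4003 0.0624 0.079 ]
282 [ 0.0112 -0.0024 -0.0605] [0.4009 0.0625 0.0808]
286 [ 0.0101 -0.0024 -0.0613] [0.402  0.0626 0.0816]
290 [ 0.0082 -0.0024 -0.061 ] [0.4039 0.0627 0.0812]
294 [ 0.0019 -0.0027 -0.0542] [0.4101 0.0628 0.0745]
298 [ 0.0005 -0.0027 -0.0549] [0.4115 0.0629 0.0752]
```

```bash
python3 -m inch '[[[0,0,0.009],[0,0,0],0],[[0,0,0],[0,0,0],0]]' | grep -E "pos|force"
python3 -m inch '[[[-0.01,0,0],[0,0,0],0],[[-0.01,0,0],[0,0,0],0],[[-0.005,0,0],[0,0,0],0],[[0,0,0],[0,0,0],0]]' | grep -E "pos|force"
python3 -m inch '[[[-0.004,0,0],[0,0,0],0],[[-0.004,0,0],[0,0,0],0],[[-0.004,0,0],[0,0,0],0]]' | grep -E "pos|force"
python3 -m inch '[[[-0.003,0,0],[0,0,0],0],[[-0.003,0,0],[0,0,0],0],[[-0.003,0,0],[0,0,0],0]]' | grep -E "pos|force"
python3 m.py -0.111 0 0.011 93.85
```

```text
tool_pos: [0.4116, 0.0657, 0.011]
contact_force: [0.3, 0.0, -0.3]
grasp_force: 0.0
tool_pos: [0.4387, 0.0673, 0.0126]
contact_force: [-0.6, -0.1, 0.2]
grasp_force: 0.0
tool_pos: [0.4494, 0.0682, 0.0119]
contact_force: [-0.4, 0.4, 0.1]
grasp_force: 0.3
tool_pos: [0.4585, 0.0688, 0.012]
contact_force: [-0.1, -0.4, -0.6]
grasp_force: 0.3
shift tool [-0.0133  0.0004  0.001 ] turn z -0.0 yaw 93.85 tilt 0.01 p [0.4585 0.0688 0.012 ] q6 -1.65 w 0.002 F [-0.1 -0.4 -0.6] T [-0.072  0.138  0.029] t 7.2
```

```bash
python3 -m inch '[[[-0.003,0,0],[0,0,0],0],[[-0.003,0,0],[0,0,0],0],[[-0.002,0,0],[0,0,0],0],[[0,0,0],[0,0,0],0]]' | grep -E "pos|force"
python3 -m inch '[[[-0.0015,0,0],[0,0,0],0],[[0,0,0],[0,0,0],0]]' | grep -E "pos|force"
python3 -m inch '[[[-0.0015,0,0],[0,0,0],0],[[0,0,0],[0,0,0],0]]' | grep -E "pos|force"
python3 m.py -0.111 0 0.011 93.85
python3 -m inch '[[[-0.001,0,0],[0,0,0],0],[[0,0,0],[0,0,0],0]]' | grep -E "pos|force"
python3 m.py -0.111 0 0.011 93.85
python3 - <<'E'
from h import *
p,d=grab("top","pics/t3.png")
big=cv2.resize(p[165:305,265:390,::-1],None,fx=4.8,fy=4.2,interpolation=cv2.INTER_CUBIC); cv2.imwrite("pics/t3c.png",big)
E
```

```text
tool_pos: [0.4668, 0.0693, 0.0123]
contact_force: [-0.0, 0.1, -0.1]
grasp_force: 0.0
tool_pos: [0.468, 0.0694, 0.0122]
contact_force: [-0.1, -0.6, -0.1]
grasp_force: 0.1
tool_pos: [0.4695, 0.0695, 0.0121]
contact_force: [-0.2, 1.1, -0.0]
grasp_force: 0.1
shift tool [-0.0023  0.0004  0.0011] turn z -0.0 yaw 93.85 tilt 0.02 p [0.4695 0.0695 0.0121] q6 -1.648 w 0.002 F [-0.2  1.1 -0. ] T [0.03  0.031 0.023] t 8.0
tool_pos: [0.4704, 0.0696, 0.0121]
contact_force: [-0.5, -0.6, 0.0]
grasp_force: 0.2
shift tool [-0.0013  0.0004  0.0011] turn z -0.0 yaw 93.85 tilt 0.01 p [0.4704 0.0696 0.0121] q6 -1.648 w 0.007 F [-0.5 -0.6  0. ] T [ 0.009 -0.006 -0.014] t 8.2
```

```bash
python3 - <<'E'
import cv2
for f in("t","t2","t3"):
    p=cv2.imread(f"pics/{f}.png"); print(f,[p[v,308].tolist() for v in range(192,216,2)])
E
```

```text
t [[129, 186, 240], [122, 177, 234], [131, 192, 242], [113, 160, 218], [216, 244, 247], [237, 247, 247], [238, 247, 247], [238, 247, 247], [237, 247, 247], [238, 247, 247], [234, 247, 247], [149, 211, 244]]
t2 [[133, 190, 241], [124, 180, 236], [131, 191, 242], [112, 160, 219], [218, 245, 247], [238, 247, 247], [239, 247, 247], [238, 247, 247], [238, 247, 247], [238, 247, 247], [237, 247, 247], [150, 212, 245]]
t3 [[132, 189, 241], [124, 181, 236], [135, 194, 243], [125, 165, 219], [148, 149, 149], [153, 153, 151], [150, 150, 148], [152, 152, 151], [210, 215, 216], [244, 245, 246], [241, 244, 245], [145, 201, 243]]
```

The book has moved and its far edge is nearly at the stop. I finish in 0.7 mm steps until the force rises.

```bash
python3 -m inch '[[[-0.0007,0,0],[0,0,0],0],[[0,0,0],[0,0,0],0]]' | grep -E "pos|force"
python3 -m inch '[[[-0.0007,0,0],[0,0,0],0],[[0,0,0],[0,0,0],0]]' | grep -E "pos|force"
python3 -m inch '[[[-0.0007,0,0],[0,0,0],0],[[0,0,0],[0,0,0],0]]' | grep -E "pos|force"
python3 m.py -0.111 0 0.011 93.85
```

```text
tool_pos: [0.4711, 0.0696, 0.0121]
contact_force: [-0.6, 0.9, 0.0]
grasp_force: 0.3
tool_pos: [0.4713, 0.0696, 0.012]
contact_force: [-2.8, -0.8, 1.5]
grasp_force: 1.5
tool_pos: [0.4713, 0.0696, 0.0119]
contact_force: [-5.9, -1.1, 4.4]
grasp_force: 3.0
shift tool [-0.0005  0.0004  0.0009] turn z 0.0002 yaw 93.86 tilt 0.18 p [0.4713 0.0696 0.0119] q6 -1.648 w -0.001 F [-5.9 -1.1  4.4] T [-0.075  0.865 -0.019] t 8.85
```

The book is home: the TCP stopped at 0.4713 while the force rose to 6 N. I back off, rise, open, and move over the knob.

```bash
python3 -m inch '[[[0.01,0,0],[0,0,0],0],[[0.025,0,0],[0,0,0],0],[[0,0,-0.05],[0,0,0],0.5],[[0,0,-0.05],[0,0,0],1],[[0,0,-0.05],[0,0,0],1],[[0,0,-0.04],[0,0,-0.1],1],[[0,0,0],[0,0,-0.107],1],[[0,0,0],[0,0,0],1]]' >/dev/null
python3 m.py 0 0 0.19 105.71
```

```text
shift tool [-0.1414 -0.0292  0.0147] turn z -0.0002 yaw 105.7 tilt 0.28 p [0.4384 0.0674 0.204 ] q6 -1.861 w 0.99 F [-0.3 -0.3 -0.5] T [ 0.019  0.042 -0.004] t 9.65
```

```bash
python3 -m inch '[[[-0.045,-0.009,0],[0,0,0],1],[[-0.045,-0.009,0],[0,0,0],1],[[-0.045,-0.009,0],[0,0,0],1],[[-0.006,-0.002,0],[0,0,0],1],[[0,0,0],[0,0,0],1],[[0,0,0],[0,0,0],1]]' >/dev/null
python3 m.py 0 0 0.1 105.71
python3 - <<'E'
from h import *
s,p,r=st(); c=manip.camera_params("wrist"); pic,d=grab("wrist","pics/w3.png")
K=np.array(c["camera_matrix"]);Rm=cv2.Rodrigues(np.array(c["rvec"],float))[0];t=np.array(c["tvec"]).ravel()
v,u=np.mgrid[0:384,0:512]; x=(u-K[0,2])/K[0,0]; y=(v-K[1,2])/K[1,1]; th=np.hypot(x,y); f=np.tan(th)/np.maximum(th,1e-9)
W=(np.stack([x*f*d,y*f*d,d],-1).reshape(-1,3)-t)@Rm; T=r.inv().apply(W-p)
ok=(d.ravel()>0)
m=ok&(W[:,2]>.128)&(W[:,2]<.16)&(np.abs(T[:,0])<.06)&(np.abs(T[:,1])<.035)
q=T[m];cc=q[:,:2].mean(0);_,_,vv=np.linalg.svd(q[:,:2]-cc);print("knob in tool",m.sum(),np.median(W[m][:,2]).round(4),q.min(0).round(4),q.max(0).round(4),"mid",cc.round(4),"dir deg from tool x",np.degrees(np.arctan(vv[0,1]/vv[0,0])).round(2))
m=ok&(np.abs(T[:,0])<.015)&(np.abs(T[:,1])<.06)&(T[:,2]>-.06)&(T[:,2]<.02);q=T[m]
for z in np.arange(-.06,.02,.006):
    k=(q[:,2]>=z)&(q[:,2]<z+.006)
    if k.any(): print(z.round(3),k.sum(),q[k].min(0).round(3),q[k].max(0).round(3), np.abs(q[k][:,1]).min().round(3))
E
```

```text
shift tool [-0.0028 -0.0009  0.1009] turn z -0.001 yaw 105.65 tilt 0.13 p [0.5797 0.0776 0.2009] q6 -1.838 w 0.998 F [-0.2  0.5  0.5] T [-0.02  -0.034  0.027] t 10.25
knob in tool 2091 0.1416 [-0.0427 -0.0134  0.0567] [0.0405 0.0093 0.073 ] mid [ 0.0015 -0.0021] dir deg from tool x -0.17
-0.06 591 [ 0.002 -0.053 -0.06 ] [ 0.012  0.054 -0.054] 0.041
-0.054 586 [-0.006 -0.056 -0.054] [ 0.012  0.057 -0.048] 0.041
-0.048 730 [-0.011 -0.056 -0.048] [ 0.012  0.057 -0.042] 0.041
-0.042 662 [-0.011 -0.056 -0.042] [ 0.012  0.057 -0.036] 0.041
-0.036 602 [-0.011 -0.056 -0.036] [ 0.012  0.057 -0.03 ] 0.041
-0.03 507 [-0.011 -0.055 -0.03 ] [ 0.012  0.056 -0.024] 0.042
-0.024 203 [-0.01  -0.048 -0.024] [ 0.011  0.047 -0.019] 0.041
```

View pics/w3.png

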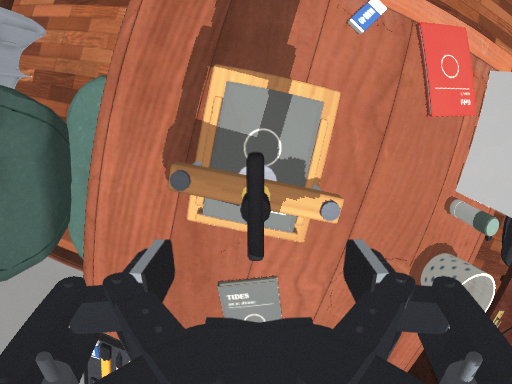

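The wrist view shows the knob bar lined up with the tool, at (255,205), and the book home against the stop. I descend and pinch.

```bash
python3 -m inch '[[[-0.0015,-0.0014,0.03],[0,0,0],1],[[0,0,0.035],[0,0,0],1],[[0,0,0.025],[0,0,0],1],[[0,0,0.011],[0,0,0],1],[[0,0,0],[0,0,0],1],[[0,0,0],[0,0,0],1]]'|grep -E "pos|force"; python3 m.py 0 0 0.1 105.71
python3 -m inch '[[[0,0,0],[0,0,0],0.4],[[0,0,0],[0,0,0],0.25],[[0,0,0],[0,0,0],0],[[0,0,0],[0,0,0],0],[[0,0,0],[0,0,0],0],[[0,0,0],[0,0,0],0],[[0,0,0],[0,0,0],0],[[0,0,0],[0,0,0],0]]'; python3 m.py 0 0 0.1 105.71
```

```text
tool_pos: [0.5834, 0.0767, 0.1028]
contact_force: [-0.0, 0.6, 1.6]
grasp_force: 0.0
shift tool [0.0007 0.001  0.0028] turn z -0.0001 yaw 105.7 tilt 0.14 p [0.5834 0.0767 0.1028] q6 -1.841 w 0.999 F [-0.   0.6  1.6] T [ 0.02   0.003 -0.047] t 10.9
time: 11.7
tool_pos: [0.5834, 0.076, 0.1019]
tool_rot: [0.0, -0.137, 0.991, -0.001]
contact_force: [-0.9, -5.5, 5.6]
gripper_width: 0.218
grasp_force: 58.7
shift tool [0.0005 0.0017 0.0019] turn z -0.0001 yaw 105.71 tilt 0.1 p [0.5834 0.076  0.1019] q6 -1.841 w 0.218 F [-0.9 -5.5  5.6] T [-0.879  0.152  0.011] t 11.7
```

```bash
python3 -m inch '[[[0,-0.001,-0.0008],[0,0,0],0],[[0,0,0],[0,0,0],0]]' >/dev/null; python3 m.py 0 0 0.1 105.71
python3 -m inch '[[[0,-0.0005,0.0001],[0,0,0.07],0]]' >/dev/null; python3 m.py 0 0 0.1 105.71
python3 -m inch '[[[0,0,0.0001],[0,0,0.07],0]]' >/dev/null; python3 m.py 0 0 0.1 105.71
python3 -m inch '[[[0,0,0.0001],[0,0,0.07],0]]' >/dev/null; python3 m.py 0 0 0.1 105.71
```

```text
shift tool [0.0004 0.0017 0.0019] turn z -0.0001 yaw 105.7 tilt 0.05 p [0.5834 0.0759 0.1019] q6 -1.842 w 0.208 F [ 0.4 -1.4  2.2] T [-0.313 -0.095  0.017] t 11.9
shift tool [0.0005 0.0018 0.0018] turn z -0.0716 yaw 101.61 tilt 0.08 p [0.5834 0.0758 0.1018] q6 -1.772 w 0.214 F [-0.3 -0.8  2.3] T [-0.087 -0.048  0.04 ] t 12.0
shift tool [0.0007 0.0018 0.0017] turn z -0.1426 yaw 97.54 tilt 0.06 p [0.5834 0.0758 0.1017] q6 -1.701 w 0.214 F [ 0.7 -1.2  2.5] T [-0.317 -0.11   0.085] t 12.1
shift tool [0.0008 0.0019 0.0015] turn z -0.2126 yaw 93.53 tilt 0.05 p [0.5834 0.0756 0.1015] q6 -1.631 w 0.214 F [ 0.3 -2.   2.2] T [-0.32  -0.138  0.039] t 12.2
```

```bash
cat > k.py <<'E'
from h import *
s,p,r=st(); y=r.as_matrix()[:,1]
print("turned",round(105.7-np.degrees(np.unwrap([np.radians(60),np.arctan2(y[1],y[0])])[1]),2),"T",np.round(s["ft_torque"],3),"F",np.round(s["contact_force"],1),"z",p[2].round(4),"xy",p[:2].round(4),"q6",round(s["joint_pos"][5],3),"t",s["time"])
E
python3 -m inch '[[[0,0,0.0002],[0,0,0.1],0]]' >/dev/null; python3 k.py
python3 -m inch '[[[0,0,0.0002],[0,0,0.1],0]]' >/dev/null; python3 k.py
python3 -m inch '[[[0,0,0.0002],[0,0,0.1],0]]' >/dev/null; python3 k.py
python3 -m inch '[[[0,0,0.0002],[0,0,0.1],0]]' >/dev/null; python3 k.py
python3 -m inch '[[[0,0,0.0002],[0,0,0.1],0]]' >/dev/null; python3 k.py
python3 -m inch '[[[0,0,0.0002],[0,0,0.1],0]]' >/dev/null; python3 k.py
python3 -m inch '[[[0,0,0.0002],[0,0,0.1],0]]' >/dev/null; python3 k.py
python3 -m inch '[[[0,0,0.0002],[0,0,0.1],0]]' >/dev/null; python3 k.py
```

```text
turned 17.94 T [-0.395 -0.15   0.035] F [ 0.1 -1.6  2.8] z 0.1013 xy [0.5834 0.0756] q6 -1.53 t 12.3
turned 23.7 T [-0.427 -0.066  0.046] F [ 0.2 -2.4  2. ] z 0.1011 xy [0.5834 0.0754] q6 -1.429 t 12.4
turned 29.43 T [-0.488 -0.067  0.001] F [ 0.3 -2.3  1.7] z 0.1009 xy [0.5834 0.0753] q6 -1.329 t 12.5
turned 35.17 T [-0.529 -0.014 -0.024] F [-0.6 -3.4  3.1] z 0.1007 xy [0.5833 0.0752] q6 -1.229 t 12.6
turned 40.89 T [-0.62   0.055  0.036] F [-0.1 -3.7  3.5] z 0.1005 xy [0.5833 0.0751] q6 -1.129 t 12.7
turned 46.62 T [-0.572  0.043  0.019] F [-0.5 -3.2  3.1] z 0.1003 xy [0.5832 0.0749] q6 -1.029 t 12.8
turned 52.35 T [-0.689  0.128 -0.018] F [-0.5 -4.2  2.5] z 0.1001 xy [0.5832 0.0748] q6 -0.929 t 12.9
turned 58.08 T [-0.76   0.224  0.078] F [-1.1 -3.5  2.2] z 0.0999 xy [0.5831 0.0747] q6 -0.829 t 13.0
```

```bash

python3 -m inch '[[[-0.0006,-0.0007,0.0002],[0,0,0.1],0]]' >/dev/null; python3 k.py
python3 -m inch '[[[0,0,0.0002],[0,0,0.1],0]]' >/dev/null; python3 k.py
python3 -m inch '[[[0,0,0.0002],[0,0,0.1],0]]' >/dev/null; python3 k.py
python3 -m inch '[[[0,0,0.0002],[0,0,0.1],0]]' >/dev/null; python3 k.py
python3 -m inch '[[[0,0,0.0002],[0,0,0.1],0]]' >/dev/null; python3 k.py
python3 -m inch '[[[0,0,0.0002],[0,0,0.1],0]]' >/dev/null; python3 k.py
python3 -m inch '[[[0,0,0.0002],[0,0,0.1],0]]' >/dev/null; python3 k.py
python3 -m inch '[[[0,0,0.0002],[0,0,0.1],0]]' >/dev/null; python3 k.py
```

```text
turned 63.82 T [-0.094  0.191  0.021] F [-0.9 -0.4  2.8] z 0.0997 xy [0.583  0.0746] q6 -0.731 t 13.1
turned 69.55 T [-0.356  0.26   0.031] F [-0.8 -1.4  3.8] z 0.0995 xy [0.5829 0.0745] q6 -0.631 t 13.2
turned 75.27 T [-0.409  0.33   0.024] F [-1.9 -2.2  4.6] z 0.0992 xy [0.5828 0.0745] q6 -0.531 t 13.3
turned 81.0 T [-0.508  0.374  0.023] F [-2.8 -2.8  3.9] z 0.0991 xy [0.5827 0.0744] q6 -0.431 t 13.4
turned 86.73 T [-0.447  0.428  0.005] F [-3.2 -2.5  4.8] z 0.0989 xy [0.5826 0.0744] q6 -0.331 t 13.5
turned 92.45 T [-0.513  0.595  0.232] F [-3.  -2.6  5.5] z 0.0987 xy [0.5824 0.0743] q6 -0.231 t 13.6
turned 98.16 T [-0.452  0.621  0.229] F [-3.9 -2.5  5.8] z 0.0985 xy [0.5823 0.0743] q6 -0.131 t 13.7
turned 103.89 T [-0.506  0.736  0.226] F [-4.3 -2.4  5.3] z 0.0983 xy [0.5822 0.0743] q6 -0.031 t 13.8
```

The resistance jumped between 86.7° and 92.5° (0.02 → 0.23 N m), so contact is at about 87–88°. I stop at about 176°, recentring as I go.

```bash

python3 -m inch '[[[-0.0006,-0.001,0.0002],[0,0,0.1],0],[[0,0,0.0002],[0,0,0.1],0],[[0,0,0.0002],[0,0,0.1],0],[[0,0,0.0002],[0,0,0.1],0]]' >/dev/null; python3 k.py
python3 -m inch '[[[0,0,0.0002],[0,0,0.1],0],[[0,0,0.0002],[0,0,0.1],0]]' >/dev/null; python3 k.py
python3 -m inch '[[[0,0,0.0002],[0,0,0.1],0],[[0,0,0.0002],[0,0,0.1],0]]' >/dev/null; python3 k.py
python3 -m inch '[[[0,0,0.0002],[0,0,0.1],0],[[0,0,0.0002],[0,0,0.1],0]]' >/dev/null; python3 k.py
```

```text
turned 126.8 T [-0.082  0.454  0.175] F [-2.2 -1.8  4.4] z 0.0976 xy [0.5817 0.0744] q6 0.368 t 14.2
turned 138.26 T [-0.026  0.537  0.222] F [-3.3  0.3  5.1] z 0.0971 xy [0.5814 0.0745] q6 0.568 t 14.4
turned 149.71 T [-0.002  0.623  0.193] F [-3.5  0.3  5.6] z 0.0967 xy [0.5812 0.0746] q6 0.768 t 14.6
turned 161.17 T [0.111 0.79  0.22 ] F [-4.9  0.7  6.8] z 0.0964 xy [0.5811 0.0748] q6 0.968 t 14.8
```

```bash

python3 -m inch '[[[0,0,0.0002],[0,0,0.1],0],[[0,0,0.0002],[0,0,0.1],0],[[0,0,0.0001],[0,0,0.06],0],[[0,0,0],[0,0,0],0]]' >/dev/null; python3 k.py
python3 -m inch '[[[0,0,0],[0,0,0],0.5],[[0,0,0],[0,0,0],1],[[0,0,0],[0,0,0],1],[[0,0,0],[0,0,0],1],[[0,0,0],[0,0,0],1]]' >/dev/null; python3 k.py
python3 -m inch '[[[0,0,-0.025],[0,0,0],1],[[0,0,-0.035],[0,0,0],1],[[0,0,-0.035],[0,0,0],1],[[0.04,0,-0.02],[0,0,0],1],[[0.04,0,0],[0,0,0],1],[[0,0,0],[0,0,0],1]]' >/dev/null; python3 k.py
python3 - <<'E'
from h import *
def ang(n):
    s,p,r=st(); c=manip.camera_params(n); pic,d=grab(n,f"pics/{n}_end.png"); col=pic.reshape(-1,3).astype(int)
    K=np.array(c["camera_matrix"]);Rm=cv2.Rodrigues(np.array(c["rvec"],float))[0];t=np.array(c["tvec"]).ravel()
    v,u=np.mgrid[0:384,0:512]; x=(u-K[0,2])/K[0,0]; y=(v-K[1,2])/K[1,1]; th=np.hypot(x,y); f=np.tan(th)/np.maximum(th,1e-9) if n=="wrist" else 1
    W=(np.stack([x*f*d,y*f*d,d],-1).reshape(-1,3)-t)@Rm
    m=(d.ravel()>0)&(W[:,2]>.122)&(W[:,2]<.15)&(np.hypot(W[:,0]-.5815,W[:,1]-.0765)<.05)
    q=W[m];cc=q[:,:2].mean(0);_,_,vv=np.linalg.svd(q[:,:2]-cc);print(n,m.sum(),np.median(q[:,2]).round(4),cc.round(4),"deg",np.degrees(np.arctan(vv[0,1]/vv[0,0])).round(2))
ang("wrist");ang("top")
E
```

```text
turned 175.91 T [0.228 0.816 0.179] F [-3.9  1.6  5.9] z 0.0958 xy [0.5809 0.0751] q6 1.225 t 15.2
turned 175.89 T [ 0.019  0.003 -0.012] F [ 0.3 -0.3 -0.2] z 0.0957 xy [0.5823 0.0737] q6 1.224 t 15.7
turned 175.84 T [ 0.065  0.03  -0.027] F [ 0.  -0.2 -0.9] z 0.2107 xy [0.6606 0.1018] q6 1.266 t 16.3
wrist 1298 0.1355 [0.5905 0.0789] deg 21.33
top 0 nan [nan nan] deg 0.0<stdin>:8: RuntimeWarning: Mean of empty slice.
  ret = um.true_divide(
  return _methods._mean(a, axis=axis, dtype=dtype,
  ret = ret.dtype.type(ret / rcount)
```

```bash

python3 -m inch '[[[0,0,-0.045],[0,0,0],1],[[0,0,-0.035],[0,0,0],1],[[-0.032,0.03,0],[0,0,0],1],[[-0.032,0.03,0],[0,0,0],1],[[-0.032,0.03,0],[0,0,0],1],[[-0.032,0.03,0],[0,0,0],1],[[-0.032,0.03,0],[0,0,0],1],[[-0.032,0.03,0],[0,0,0],1]]' >/dev/null
python3 -m inch '[[[-0.03,0.03,0],[0,0,0],1],[[-0.03,0.03,0],[0,0,0],1],[[0,0,0],[0,0,0],1],[[0,0,0],[0,0,0],1]]' >/dev/null; python3 k.py
python3 - <<'E'
from h import *
p,d=grab("top","pics/t9.png"); cv2.imwrite("pics/t9c.png",cv2.resize(p[165:305,265:390,::-1],None,fx=4.8,fy=4.2,interpolation=cv2.INTER_CUBIC))
d0=np.load("td.npy")
uv=np.array([(u,v) for v in range(170,260) for u in range(290,370)])
for dd in (d0,d):
    W=px2w("top",dd,uv); m=(W[:,2]>.122)&(W[:,2]<.155)&(np.hypot(W[:,0]-.5815,W[:,1]-.0765)<.06); q=W[m]
    cc=q[:,:2].mean(0);_,_,vv=np.linalg.svd(q[:,:2]-cc)
    rr=cv2.minAreaRect((q[:,:2]*1000).astype(np.float32))
    print(m.sum(),np.median(q[:,2]).round(4),cc.round(4),"deg",np.degrees(np.arctan2(vv[0,1],vv[0,0])).round(2),np.round(rr[1],1),round(rr[2],1))
pp=p[:,:,::-1];print([pp[v,308].tolist() for v in range(196,214,2)])
E
```

```text
turned 176.02 T [-0.042 -0.06   0.016] F [ 0.3 -0.2 -0.5] z 0.2907 xy [ 0.5007 -0.2107] q6 0.692 t 17.6
454 0.1409 [0.5814 0.0778] deg -164.41 [83.6 21.7] 18.2
423 0.1351 [0.5814 0.0775] deg -159.57 [82.1 22.9] 28.4
[[133, 192, 242], [133, 167, 218], [148, 149, 148], [150, 149, 148], [150, 149, 148], [153, 153, 153], [222, 226, 228], [243, 245, 246], [232, 236, 240]]
```

View pics/t9c.png

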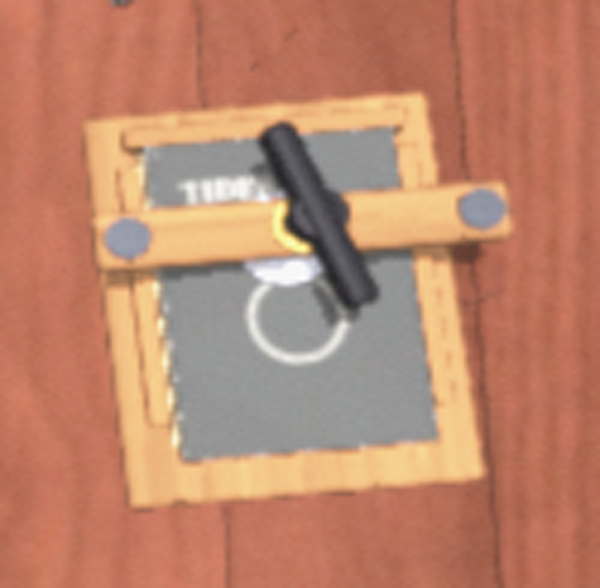

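The book is home against the stop, with even margins, and the T-bar measures about 175° of turn: contact at about 87°, plus about 88°. Handing in.

```bash
python3 -c "
from plant import manip
print(manip.job_done())"
```

```text
the job is handed in; nothing more can be done
None
```

I pushed the book fully home against the back stop and tightened the press about 88° past the point where resistance rose sharply, at about 87° of knob turn. Then I let go and handed the job in, with nothing else touched.

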